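Open the critical-point dryer and take out the specimen holder

ROBOT

A 6-joint arm with a two-finger parallel gripper is mounted at the origin on a cart in front of the work surface, level with it; the furniture and walls round the work are solid. World frame = base frame: x ahead of the robot, y to its left, z up, the work surface at z = 0. Lengths are in mm, angles in rad, forces in N, time in s.
With the tool pointing down it reaches from about 275 to 750 mm from the base axis. Payload 10.2 kg.
Tool frame: the origin (TCP) lies at the very end of the fingers, on their centre line; the grasp point (between the pads) lies 19 mm behind it; x points along the fingers, y is the direction in which the jaws open and shut, and the axes are right-handed (so a half turn about x gives the same grasp; the last joint's range is limited). The gripper opens to 85 mm and grips with 20 to 120 N. Pads are 22 mm wide; open, the fingers measure 114 mm over their backs; the gripper's body (76 mm by 85 mm) begins 54 mm behind the grasp point. The pads swing forward as they close: fully open they stand 13 mm farther back than shut.
Start: joints at [1.067, 0.313, 1.498, -0, 1.331, -0.223], TCP at [145.503, 504.44, 231.294] pointing down, gripper open.
Joint ranges: [-2.94, 2.94], [-0.97, 2.17], [0.19, 2.56], [-1.23, 4.37], [0.02, 3.11], [-2.88, 2.88]. Speed limits (rad/s): [2.39, 2.39, 3.01, 3.14, 3.14, 3.14].

INTERFACE

Orientations are given as a unit quaternion [w, x, y, z].
In Python, from rig import ctrl gives the robot as it stands. The module is installed in compiled form; this text tells all that it offers.
- The arm moves only by the tool move_arm, never from a script. Its argument "targets" is a list that holds one entry, the list of rows, each a list of 7 numbers: the opening, from 0 (shut) to 1 (fully open), then the shift along the tool's x, y, z each as a share of 150 mm, from -1 to 1, then the turn, a rotation vector about the tool's x, y, z each as a share of 60 degrees, from -1 to 1. A call has 1 to 5 rows; each row shifts and turns the commanded pose from where the row before left it, along the tool's axes as they then stand; what a row does not reach is not made up. A row lasts 1/10 s, in which the tool goes at most 50 mm and 8.59 degrees, less where a joint would pass 70% of its speed; a pose out of reach is approached as far as the arm can. A call with a number of a shift or a turn outside -1 to 1 is refused whole. A call with a gripper value outside its range is refused whole. The fingers move at their own pace and stop on an object; "force" is the grip in N (left out, the last holds). Time passes only in rows, so rows that do not move let the fingers close. It gives the time, the measured TCP pose, the force and the opening at its end, in the units of the state.
- ctrl.sense(): the state, without advancing time (a new reading comes with each control period).
- ctrl.capture(name): name is "scene" or "top"; returns the picture (480x640x3 uint8, red, green, blue); there is no depth.
- ctrl.calibration(name): a dict with "camera_matrix" (3x3 intrinsics, pixels), "extrinsics" (4x4, takes a point from world to camera coordinates). Camera axes: x right, y down, z forward; pixel columns grow to the right and rows downward; lengths in mm; the calibration is good to about 2 mm. A picture is of the moment at which its call begins. calibration takes no time and is no camera call.
- ctrl.finish_job(): hands the job in, once; it reports no verdict.
Trained networks look in the newest picture that a camera, given by its name, has taken for a name from the list of things; names that differ only in an ending like _2 or _b are one class to them, and where a whole thing is asked for, a point or a joint stands for the part that bears it (a point fixed in the world has none). Each returns a list of dicts, best first, with "confidence" (0 to 1); they miss things now and then, are a little off and sometimes report something else, mostly with a low value. They report only what shows in the picture. A call takes as long as a camera call. They do not tell look-alikes from the thing itself.
- ctrl.recognise(label, camera): "point" ([row, column] in pixels, amid what is visible of it).
- ctrl.cut_out(label, camera): "pixels" (480x640 bool, what is visible of it) and "point" ([row, column] in pixels, amid what is visible of it).
The state is a dict: "time_s": time; "joints": joint angles; "dq": joint speeds; "tau": joint torques, N m; "eef_pos": TCP position; "ee_rot": TCP orientation; "force": force on the tool from outside, world axes, zero at the start; "wrist_torque": the same for the moment, N m; "grip_width": opening from 0.0 (shut) to 1.0 (fully open).
Only numpy, scipy, OpenCV 4.12 (cv2) and the standard library are available. Lean on these libraries where they do the work, as an engineer would, in place of code of your own. Each camera call takes 0.05 s, during which the arm holds its last target.

TASK

The drying run is over and the chamber is vented: unscrew the sight-glass cap of the critical-point dryer without forcing it, lift it off and stand it, glass upwards, in the steel instrument tray. Then lift the specimen holder out of the chamber by its knob, keeping it upright, and stand it gently in the tray beside the cap, both resting flat on the tray's floor. Leave the petri dishes and the dropper bottle where they are.

Things in the scene. Friction and masses are not known exactly. Their poses are not given: they have to be found in the camera images.
- dryer: Critical-point dryer: white box 160 x 190 x 83 mm (x, y, z), fixed. Origin: centre of its underside, z up. -x is its front: a gauge and two black valve knobs stand out to 100 mm from the centre; hose barbs at -y to 120 mm. In the middle of its top a round steel flange, 84 mm across, top at z = 95 mm, carries the chamber neck.
- neck (a point): Centre of the rim of the dryer's chamber neck, 119 mm above the table; z up. The neck is an upright tube, 43 mm outside, 32 mm bore, 24 mm high above the flange; the chamber floor is 36 mm below the rim. It has a coarse right-hand two-start thread, 50 mm over the thread, lead 16 mm a turn.
- cap: Round bare aluminium screw cap with a sight glass in its top, 54 mm high, about 0.22 kg, on the neck. Origin: centre of its open underside; z up through the glass. Knurled grip 60 mm across at z = 38 to 54 mm, skirt 58 mm across below. Two lugs inside ride in the thread; fully down, a shoulder at z = 22 mm rests on the rim (origin then 97 mm above the table). It may turn 1 rad before it climbs.
- cap_grip (a point): Centre of the cap's knurled grip, 46 mm above its underside. Counter-clockwise seen from above unscrews it, easily, climbing 16 mm a turn. It comes free after 4.2 to 5.4 rad, unknown where: feel with a light pull; before that it has up to 2.6 mm axial play and the thread stops a pull hard. Let go, it drops by the play and stays. Turned on much further it drops 8 mm into the next thread start.
- holder: Steel specimen holder, about 50 g, hidden under the cap at first, standing loosely within 3 mm of the middle of the chamber floor: a cup 24 mm in diameter, 22 mm high, a thin stem, and a knurled knob 14 mm in diameter from z = 37 to 50 mm. Origin: centre of its underside; z up. In the chamber its knob stands 1 to 14 mm above the neck's rim.
- tray: Stainless instrument tray, loose, 206 x 150 mm outside (x, y), walls 2 mm thick and 18 mm high, floor 2 mm thick. Origin: centre of its underside; x along its long side, z up. Fine forceps lie in it along the long wall at +y; the rest of its floor is free.
- forceps: Fine steel forceps, 116 x 12 x 9 mm, lying in the tray along its +y wall. Origin: centre of the underside; x along their length.
- dish_big: Covered petri dish, 90 mm in diameter, 14 mm high, on the table in front of the dryer; leave it. Origin: centre of its underside.
- dish_small: Covered petri dish, 60 mm in diameter, 14 mm high, on the table in front of the dryer; leave it. Origin: centre of its underside.
- dropper: Brown dropper bottle with black bulb, 33 mm in diameter, 102 mm high, behind the tray; leave it. Origin: centre of its underside.
There are look-alikes about, which are no part of the job. Several things have the shape of the cap; the one meant has the colours described above.

How it is judged (in metres and radians):
On the way, in this order (a step that is already met when the one before it is completed fails the run):
1. the cap is unscrewed and lifted clear of the neck, the holder still in the chamber (z of cap in the frame of dryer above 0.125 m and z of holder in the frame of dryer below 0.1 m and horizontal distance between holder and dryer below 0.01 m), for 0.1 s.
2. the cap stands in the tray (x of cap in the frame of tray between -0.075 and 0.075 m and y of cap in the frame of tray between -0.047 and 0.047 m and z of cap in the frame of tray below 0.006 m and angle between cap's own z axis and vertical below 0.1 rad), for 0.2 s.
3. the holder is lifted out of the chamber (z of holder in the frame of dryer above 0.122 m), for 0.1 s.
At the end, for the whole second after the job is handed in: The cap (glass up, within 0.1 rad of upright) and the specimen holder (within 0.1 rad of upright) both stand flat on the floor of the instrument tray, side by side, released and at rest (all of step 2 and x of holder in the frame of tray between -0.095 and 0.095 m and y of holder in the frame of tray between -0.065 and 0.065 m and z of holder in the frame of tray below 0.006 m and angle between holder's own z axis and vertical below 0.1 rad and linear speed of each of cap, holder below 0.02 m/s); the robot touches nothing.
It fails at once if the cap is forced against the thread or the neck (over 80 N between cap and dryer) (contact force between cap and dryer above 80 N).
It fails at once if the holder is tipped by more than 0.5 rad and spills its specimens (angle between holder's own z axis and vertical above 0.5 rad).
It fails at once if the cap is dropped into the tray (reaches its floor faster than 0.7 m/s) (x of cap in the frame of tray between -0.1 and 0.1 m and y of cap in the frame of tray between -0.073 and 0.073 m and z of cap in the frame of tray below 0.035 m and linear speed of cap above 0.7 m/s).
It fails at once if the holder is dropped into the tray (reaches its floor faster than 0.7 m/s) (x of holder in the frame of tray between -0.1 and 0.1 m and y of holder in the frame of tray between -0.073 and 0.073 m and z of holder in the frame of tray below 0.035 m and linear speed of holder above 0.7 m/s).
It fails at once if a petri dish or the dropper bottle is shifted by more than 30 mm (distance of any of dish_big, dish_small, dropper from where it was at the start of the episode above 0.03 m).
It also fails if it takes over 72 s, if anything falls off the work surface, if the arm or the gripper's body presses on something with over 40 N, if the wrist force passes 120 N, or if a joint passes its speed limit or range.

## Working session

There is one attempt and no reset: what is moved stays moved. The work goes in short steps, Python scripts to look and compute and a tool call to move; the robot and the scene stay as the last step left them, time stands still between calls to the robot, and variables do not carry over. Pictures are saved under pics/ and viewed, and the job is handed in when it is done.

Besides the shell and the picture viewer there is one more tool, called after "Call:" as name(argument=value, ...), one argument or row to a line, values as JSON. move_arm: Moves the arm, as the interface text tells. Shift numbers are shares of 150 mm and turn numbers shares of 60 degrees, none past 1 either way. Its arguments: {"type":"object","properties":{"targets":{"type":"array","items":{"type":"array","items":{"type":"array","items":{"type":"number","minimum":-1,"maximum":1}}}},"force":{"type":"number"}},"required":["targets"]}

```bash
mkdir -p pics
python3 - <<'E'
from rig import ctrl
import cv2,numpy as np
for n in("scene","top"):
    im=ctrl.capture(n);cv2.imwrite(f"pics/{n}0.png",im[:,:,::-1])
    c=ctrl.calibration(n);print(n,np.round(c["camera_matrix"],1).tolist(),np.round(c["extrinsics"],3).tolist())
    for l in("cap","neck","dryer","tray","forceps","dish_big","dish_small","dropper","cap_grip"):
        try: print(l,[(np.round(d["point"]).tolist(),round(d["confidence"],2)) for d in ctrl.recognise(l,n)][:4])
        except Exception as e: print(l,e)
s=ctrl.sense();print({k:np.round(v,3).tolist() for k,v in s.items()})
E
```

```text
scene [[463.8, 0.0, 317.0], [0.0, 463.8, 235.4], [0.0, 0.0, 1.0]] [[0.852, -0.524, 0.018, -341.206], [-0.339, -0.576, -0.743, 308.416], [0.4, 0.627, -0.669, 916.423], [0.0, 0.0, 0.0, 1.0]]
cap [([164.0, 318.0], 0.97), ([204.0, 286.0], 0.86), ([297.0, 364.0], 0.81), ([411.0, 322.0], 0.8)]
neck [([246.0, 328.0], 0.78), ([338.0, 374.0], 0.49)]
dryer [([246.0, 327.0], 0.62)]
tray [([355.0, 403.0], 0.65)]
forceps [([333.0, 376.0], 0.72)]
dish_big [([306.0, 300.0], 0.7)]
dish_small [([259.0, 263.0], 0.69)]
dropper [([303.0, 462.0], 0.75)]
cap_grip [([218.0, 329.0], 0.93), ([205.0, 287.0], 0.89), ([413.0, 325.0], 0.84), ([297.0, 360.0], 0.8)]
top [[434.7, 0.0, 321.8], [0.0, 434.7, 243.9], [0.0, 0.0, 1.0]] [[-0.015, -1.0, -0.005, 156.326], [-0.993, 0.016, -0.116, 502.131], [0.116, 0.003, -0.993, 1151.282], [0.0, 0.0, 0.0, 1.0]]
cap [([327.0, 465.0], 0.9), ([176.0, 199.0], 0.81), ([230.0, 323.0], 0.78), ([242.0, 388.0], 0.78)]
neck [([246.0, 324.0], 0.81)]
dryer [([244.0, 327.0], 0.95)]
tray [([249.0, 445.0], 0.76)]
forceps [([232.0, 322.0], 0.63), ([241.0, 427.0], 0.52)]
dish_big [([292.0, 364.0], 0.78), ([295.0, 300.0], 0.55)]
dish_small [([296.0, 298.0], 0.7)]
dropper [([182.0, 433.0], 0.48)]
cap_grip [([241.0, 244.0], 0.87), ([242.0, 386.0], 0.85), ([231.0, 324.0], 0.83), ([175.0, 197.0], 0.7)]
{'time_s': 1.0, 'joints': [1.067, 0.313, 1.498, -0.0, 1.331, -0.223], 'dq': [0.001, -0.001, -0.0, 0.0, -0.0, -0.001], 'tau': [0.001, -41.218, -25.99, -0.0, 0.001, 0.0], 'eef_pos': [145.505, 504.431, 231.291], 'ee_rot': [0.7, 0.099, 0.7, -0.099], 'force': [0.475, -0.638, -0.557], 'wrist_torque': [0.027, 0.064, -0.031], 'grip_width': 1.001}
```

View pics/scene0.png

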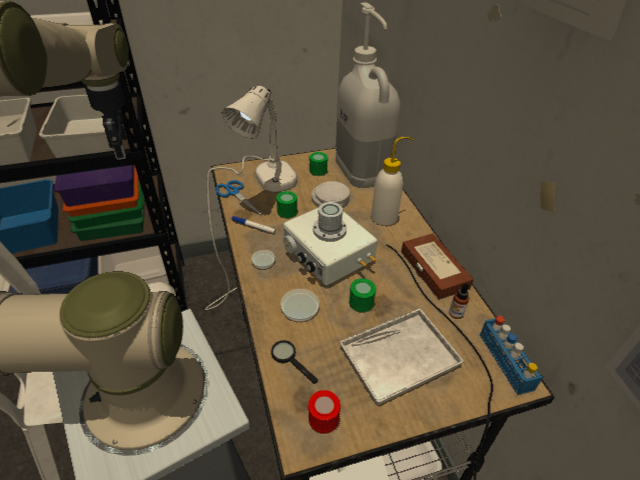

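View pics/top0.png

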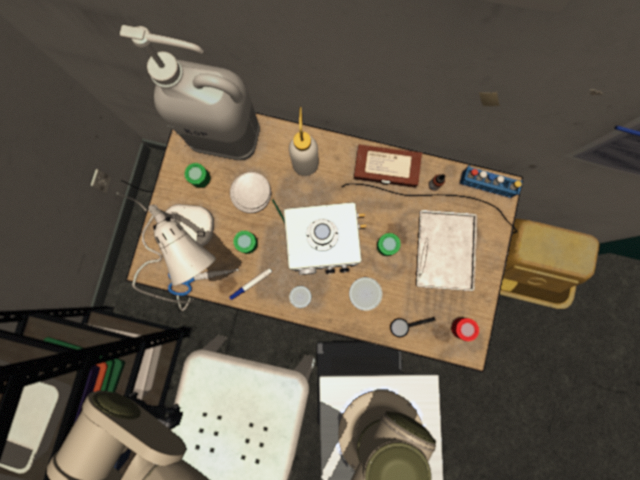

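```bash
cat > h.py <<'E'
import cv2,numpy as np
from rig import ctrl
def proj(n,P):
    c=ctrl.calibration(n);K=np.array(c["camera_matrix"]);E=np.array(c["extrinsics"])
    q=K@(E[:3,:3]@np.array(P,float)+E[:3,3]);return q[:2]/q[2]   # col,row
def ray(n,row,col,z):
    c=ctrl.calibration(n);K=np.array(c["camera_matrix"]);E=np.array(c["extrinsics"])
    d=E[:3,:3].T@np.linalg.solve(K,[col,row,1.]);o=-E[:3,:3].T@E[:3,3]
    return o+d*(z-o[2])/d[2]
def crop(n,r,c,h,w,k,name,im=None):
    if im is None: im=ctrl.capture(n)
    x=im[r:r+h,c:c+w];cv2.imwrite("pics/"+name,cv2.resize(x,None,fx=k,fy=k,interpolation=cv2.INTER_CUBIC)[:,:,::-1]);return im
E
python3 - <<'E'
from h import *
a=cv2.imread("pics/top0.png")[:,:,::-1];b=cv2.imread("pics/scene0.png")[:,:,::-1]
crop("top",190,270,110,140,5,"t1.png",a);crop("scene",190,270,110,140,5,"s1.png",b)
for l in("cap","cap_grip","tray","dryer"):
    for n in("top","scene"):
        for d in ctrl.cut_out(l,n)[:5]:
            m=d["pixels"].astype(np.uint8);cs,_=cv2.findContours(m,0,2);cc=max(cs,key=cv2.contourArea)
            r=cv2.minAreaRect(cc);print(l,n,round(d["confidence"],2),np.round(d["point"]),m.sum(),np.round(r[0],1),np.round(r[1],1),round(r[2],1))
            if l=="tray": print(np.round(cv2.boxPoints(r),1).tolist())
E
```

```text
cap top 0.86 [178. 198.] 497 [197. 175.] [26.9 21.2] 45.0
cap top 0.84 [240. 244.] 469 [245.  241.5] [23. 24.] 90.0
cap top 0.83 [327. 465.] 568 [465.  328.5] [23. 28.] 90.0
cap top 0.68 [231. 320.] 434 [321.2 231.8] [24.  21.9] 45.0
cap top 0.67 [241. 387.] 401 [387.3 244.2] [20.5 22.6] 45.0
cap scene 0.95 [410. 324.] 1197 [324.  411.5] [43. 32.] 90.0
cap scene 0.95 [163. 320.] 397 [318.5 163.5] [23. 17.] 90.0
cap scene 0.71 [296. 364.] 751 [361.9 295.1] [26.1 33.7] 9.5
cap scene 0.64 [207. 284.] 509 [287.  204.5] [27. 20.] 90.0
cap scene 0.61 [214. 332.] 681 [330.5 217.5] [31. 23.] 90.0
cap_grip top 0.93 [326. 464.] 528 [464.5 328.5] [23. 27.] 90.0
cap_grip top 0.89 [239. 245.] 421 [245.3 241.3] [23.3 21.2] 45.0
cap_grip top 0.78 [241. 386.] 443 [387.5 244. ] [22. 23.] 90.0
cap_grip top 0.78 [177. 198.] 499 [196.8 175.2] [26.9 21.9] 45.0
cap_grip top 0.63 [232. 320.] 488 [321.5 231.5] [25. 23.] 90.0
cap_grip scene 0.89 [205. 289.] 531 [287.5 204. ] [28. 21.] 90.0
cap_grip scene 0.79 [218. 330.] 655 [330.5 218. ] [30. 23.] 90.0
cap_grip scene 0.74 [295. 360.] 774 [363. 295.] [34. 26.] 90.0
cap_grip scene 0.62 [414. 324.] 1110 [324.5 411. ] [42. 31.] 90.0
cap_grip scene 0.55 [161. 321.] 399 [318.5 163.5] [23. 17.] 90.0
tray top 0.78 [250. 444.] 4448 [446.8 249.2] [58.8 78.6] 2.8
[[415.6000061035156, 287.0], [419.3999938964844, 208.5], [478.1000061035156, 211.39999389648438], [474.29998779296875, 289.79998779296875]]
tray scene 0.69 [354. 401.] 6715 [400.5 352.5] [ 77.2 103.7] 63.0
[[336.79998779296875, 341.70001220703125], [429.20001220703125, 294.6000061035156], [464.20001220703125, 363.29998779296875], [371.79998779296875, 410.3999938964844]]
dryer top 0.7 [244. 324.] 4255 [325.8 238.6] [68.9 80.4] 85.1
dryer scene 0.55 [249. 328.] 4324 [329.7 241.8] [90.8 69.4] 43.5
dryer scene 0.37 [333. 373.] 14 [366. 342.] [1.4 1.4] 45.0
```

View pics/t1.png

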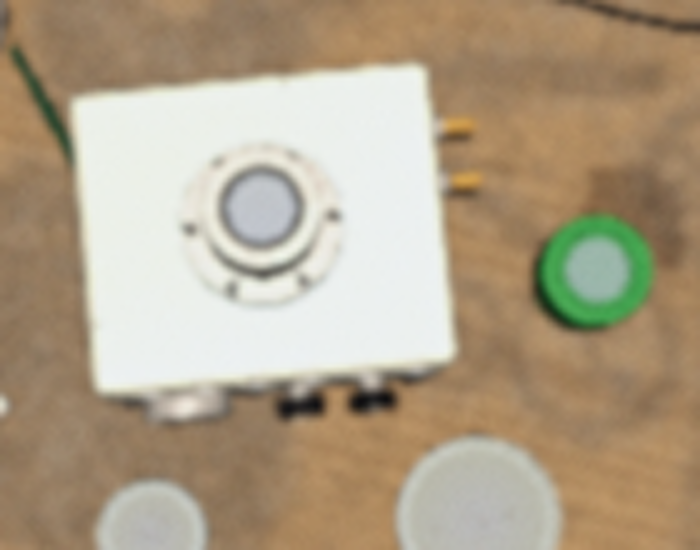

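View pics/s1.png

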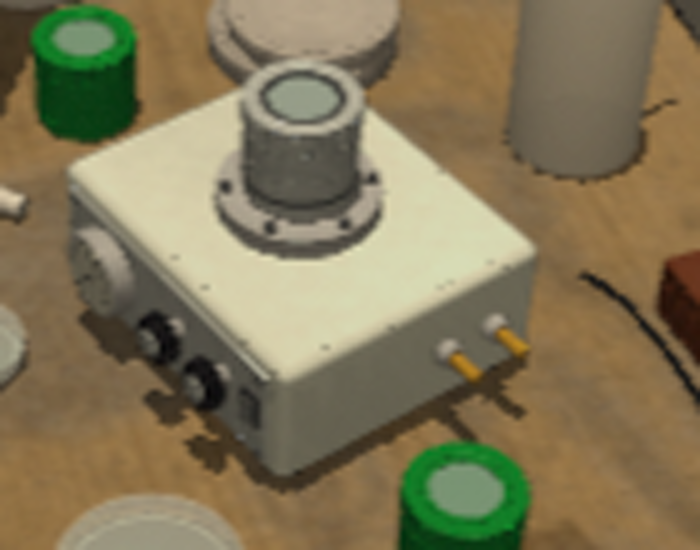

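Run:
```python
from h import *
a=cv2.imread("pics/top0.png")[:,:,::-1];b=cv2.imread("pics/scene0.png")[:,:,::-1]
print("glass",ray("top",231.2,322.2,150).round(1),ray("scene",209.4,330.3,150).round(1))
print("flange",ray("top",234.9,322.4,95).round(1),"scene fl",ray("scene",190+196/5,270+299/5,95).round(1))
for p in [[415.6,287.0],[419.4,208.5],[478.1,211.4],[474.3,289.8]]: print(ray("top",p[1],p[0],18).round(1))
crop("top",195,395,110,130,6,"t2.png",a);crop("scene",290,320,120,150,5,"s2.png",b)
for n,r,c in (("dropper",182,433),("green",242,387),("red",326,465),("big",292,364),("small",296,299)): print(n,ray("top",r,c,50).round(0))
```

```text
glass [521.7 146.8 150. ] [522.5 142.3 150. ]
flange [520.2 146.6  95. ] scene fl [518.1 134.   95. ]
[ 384.4 -103.6   18. ]
[ 600.4 -122.8   18. ]
[ 589.6 -284.5   18. ]
[ 374.5 -261.9   18. ]
dropper [ 666. -155.   50.]
green [505. -25.  50.]
red [ 281. -222.   50.]
big [373.  39.  50.]
small [365. 211.  50.]
```

View pics/t2.png

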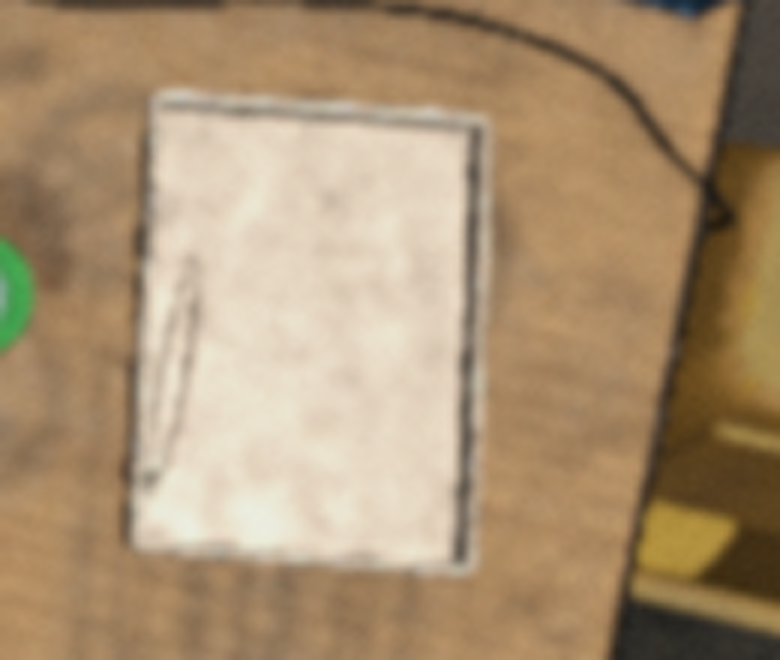

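View pics/s2.png

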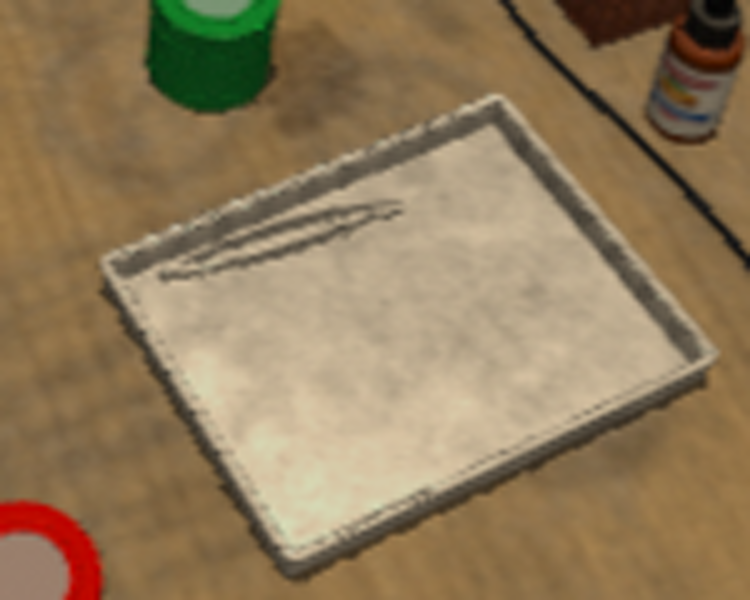

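```bash
cat >> h.py <<'E'
from scipy.spatial.transform import Rotation as R
def tool(s=None):
    s=s or ctrl.sense();q=s["ee_rot"];return R.from_quat([q[1],q[2],q[3],q[0]])
def to(x,y,z):
    s=ctrl.sense();d=np.array([x,y,z])-s["eef_pos"];v=tool(s).inv().apply(d);n=max(1,int(np.ceil(np.linalg.norm(v)/49)))
    print("rows",n,"each shares",np.round(v/150/n,4),"total mm",np.round(v,1))
def st():
    s=ctrl.sense();print({k:np.round(s[k],3).tolist() for k in("time_s","joints","eef_pos","force","wrist_torque","grip_width")});print(tool(s).as_matrix().round(3).tolist())
E
python3 - <<'E'
from h import *
st();to(522,146,200)
P=[[420.8,210],[476.2,214.2],[473.7,290.8],[417,286.3]]
Q=[ray("top",p[1],p[0],18) for p in P];print(np.round(Q,1).tolist(),np.mean(Q,0))
S=[(497,97),(716,355),(292,572),(105,262)]
Q=[ray("scene",290+p[1]/5,320+p[0]/5,18) for p in S];print(np.round(Q,1).tolist(),np.mean(Q,0))
E
```

```text
{'time_s': 1.4, 'joints': [1.067, 0.313, 1.498, 0.0, 1.331, -0.223], 'eef_pos': [145.496, 504.436, 231.297], 'force': [-0.765, -0.226, 0.315], 'wrist_torque': [0.005, 0.006, -0.005], 'grip_width': 0.999}
[[-0.0, 0.277, 0.961], [-0.0, 0.961, -0.277], [-1.0, -0.0, -0.0]]
rows 11 each shares [ 0.019  -0.1455  0.2794] total mm [  31.3 -240.1  461.1]
[[596.1, -126.5, 18.0], [581.8, -278.8, 18.0], [371.8, -260.2, 18.0], [386.2, -107.5, 18.0]] [ 483.98952543 -193.23101175   18.        ]
[[594.1, -131.3, 18.0], [582.1, -282.0, 18.0], [373.2, -267.7, 18.0], [390.3, -113.8, 18.0]] [ 484.91690038 -198.70697817   18.        ]
```

Call:
move_arm(
  targets=[
    [[1,0.019,-0.1455,0.2794,0,0,0],[1,0.019,-0.1455,0.2794,0,0,0],[1,0.019,-0.1455,0.2794,0,0,0],[1,0.019,-0.1455,0.2794,0,0,0],[1,0.019,-0.1455,0.2794,0,0,0]],
  ],
  force=25,
)

```text
time_s: 1.9
eef_pos: [317.7, 340.1, 217.2]
ee_rot: [0.7, 0.099, 0.7, -0.099]
force: [0.9, 1.3, -0.0]
grip_width: 1.001
```

Call:
move_arm(
  targets=[
    [[1,0.019,-0.1455,0.2794,0,0,0],[1,0.019,-0.1455,0.2794,0,0,0],[1,0.019,-0.1455,0.2794,0,0,0],[1,0.019,-0.1455,0.2794,0,0,0],[1,0.019,-0.1455,0.2794,0,0,0]],
  ],
)

```text
time_s: 2.4
eef_pos: [488.9, 176.9, 202.8]
ee_rot: [0.7, 0.099, 0.7, -0.099]
force: [1.0, 0.6, 0.3]
grip_width: 1.003
```

Call:
move_arm(
  targets=[
    [[1,0.019,-0.1455,0.2794,0,0,0],[1,0,0,0,0.143,0,0],[1,0,0,0,0.143,0,0],[1,0,0,0,0.143,0,0],[1,0,0,0,0.143,0,0]],
  ],
)

```text
time_s: 2.9
eef_pos: [522.0, 145.9, 199.9]
ee_rot: [0.639, 0.303, 0.639, -0.303]
force: [0.3, -0.2, 0.4]
grip_width: 0.998
```

```bash
python3 -c "
from h import *
st();to(522,145,200)"
```

```text
{'time_s': 2.9, 'joints': [0.056, 0.376, 1.494, 0.0, 1.272, -0.628], 'eef_pos': [521.984, 145.897, 199.862], 'force': [0.336, -0.213, 0.395], 'wrist_torque': [-0.02, 0.082, 0.043], 'grip_width': 0.998}
[[-0.0, 0.775, 0.632], [0.0, 0.632, -0.775], [-1.0, -0.0, -0.0]]
rows 1 each shares [-0.0009 -0.0037  0.0047] total mm [-0.1 -0.6  0.7]
```

Call:
move_arm(
  targets=[
    [[1,0,0,0,0.143,0,0],[1,0,0,0,0.143,0,0],[1,0,0,0,0.143,0,0],[1,0,0,0,0.143,0,0],[1,0,0,0,0.143,0,0]],
  ],
)

```text
time_s: 3.4
eef_pos: [521.9, 146.0, 199.9]
ee_rot: [-0.484, -0.516, -0.484, 0.516]
force: [1.2, -0.9, 0.7]
grip_width: 0.999
```

Call:
move_arm(
  targets=[
    [[1,0,0,0,0.143,0,0],[1,0,0,0,0.143,0,0],[1,0,0,0,0.143,0,0],[1,0,0,0,0.143,0,0],[1,0,0,0,0.143,0,0]],
  ],
)

```text
time_s: 3.9
eef_pos: [521.9, 146.0, 199.9]
ee_rot: [-0.262, -0.657, -0.262, 0.657]
force: [0.1, 0.5, 0.5]
grip_width: 0.999
```

Call:
move_arm(
  targets=[
    [[1,0,0,0,0.143,0,0],[1,0,0,0,0.143,0,0],[1,0,0,0,0.143,0,0],[1,0,0,0,0.143,0,0],[1,0,0,0,0.143,0,0]],
  ],
)

```text
time_s: 4.4
eef_pos: [521.9, 146.0, 199.9]
ee_rot: [-0.003, -0.707, -0.003, 0.707]
force: [-0.4, 0.1, 1.0]
grip_width: 1.002
```

Call:
move_arm(
  targets=[
    [[1,0,0,0,0.143,0,0],[1,0,0,0,0.143,0,0],[1,0,0,0,0.143,0,0],[1,0,0,0,0.143,0,0],[1,0,0,0,0.143,0,0]],
  ],
)

```text
time_s: 4.9
eef_pos: [521.9, 146.0, 199.9]
ee_rot: [-0.255, 0.659, -0.255, -0.659]
force: [0.1, -0.2, -0.6]
grip_width: 1.0
```

Call:
move_arm(
  targets=[
    [[1,0,0,0,0.143,0,0],[1,0,0,0,0.143,0,0],[1,0,0,0,0.08,0,0]],
  ],
)

```text
time_s: 5.2
eef_pos: [521.9, 146.0, 199.9]
ee_rot: [0.376, -0.599, 0.376, 0.599]
force: [0.2, -0.5, -0.5]
grip_width: 1.0
```

```bash
python3 -c "
from h import *
st();to(522,145,124)
crop('top',150,250,160,150,4,'t3.png');crop('scene',120,240,150,190,4,'s3.png')"
```

```text
{'time_s': 5.2, 'joints': [0.057, 0.376, 1.494, -0.0, 1.272, 2.749], 'eef_pos': [521.917, 146.035, 199.928], 'force': [0.208, -0.535, -0.48], 'wrist_torque': [0.021, 0.047, -0.005], 'grip_width': 1.0}
[[-0.0, -0.901, -0.434], [-0.0, -0.434, 0.901], [-1.0, 0.0, -0.0]]
rows 2 each shares [ 0.2531  0.0012 -0.0032] total mm [75.9  0.4 -1. ]
```

View pics/t3.png

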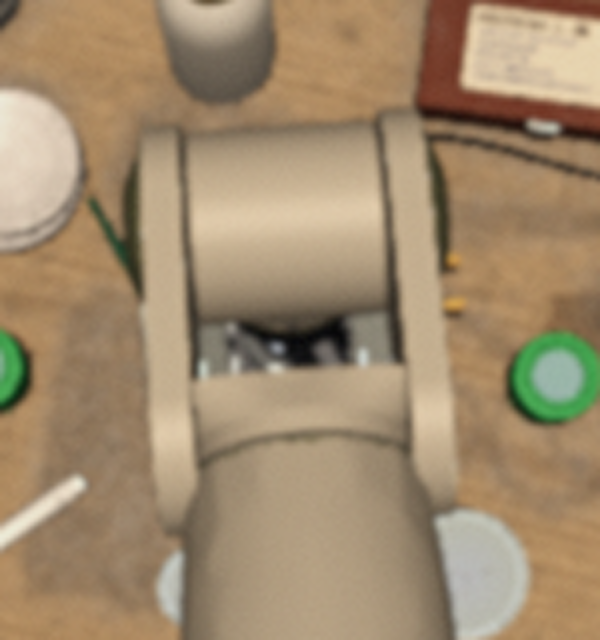

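View pics/s3.png

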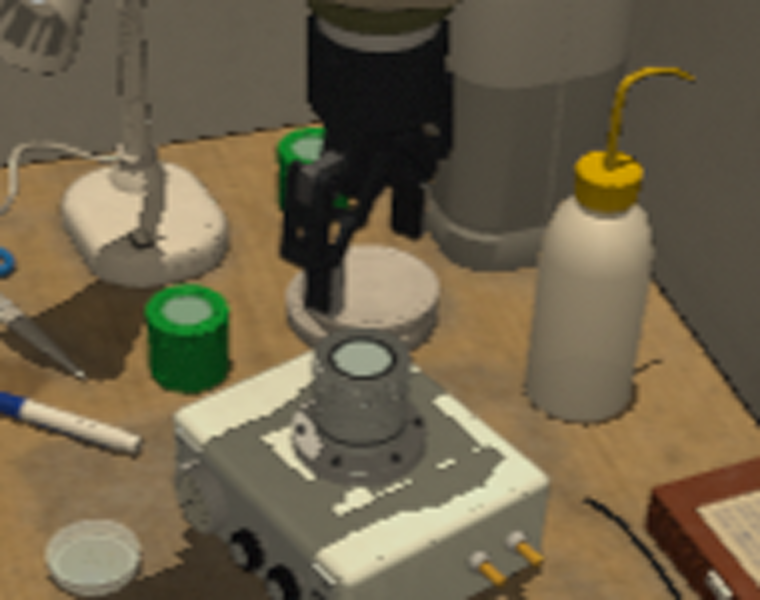

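```bash
python3 -c "
from h import *
for z in (200,204,212): print(proj('scene',[522,146,z]), proj('scene',[522-.9*45,146-.434*45,z]),proj('scene',[522+.9*45,146+.434*45,z]))
print(proj('scene',[522,146,150]))"
```

```text
[330.03613326 191.88098709] [319.71611615 201.70456718] [339.82810625 182.56004994]
[330.09841285 190.49652695] [319.7538356  200.30766399] [339.91241234 181.18860729]
[330.22390187 187.70693632] [319.82985294 197.49243483] [340.08225081 178.42577366]
[329.28281925 208.62697505]
```

Call:
move_arm(
  targets=[
    [[1,0.25,0.0012,-0.0032,0,0,0],[1,0.15,0,0,0,0,0],[1,0.1,0,0,0,0,0]],
  ],
)

```text
time_s: 5.6
eef_pos: [521.3, 145.4, 123.2]
ee_rot: [0.373, -0.6, 0.374, 0.601]
force: [0.1, 0.2, -0.1]
grip_width: 0.998
```

Call:
move_arm(
  targets=[
    [[0.6,0,0,0,0,0,0],[0.6,0,0,0,0,0,0],[0.5,0,0,0,0,0,0],[0.5,0,0,0,0,0,0],[0.5,0,0,0,0,0,0]],
  ],
  force=20,
)

```text
time_s: 6.1
eef_pos: [522.3, 145.5, 125.7]
ee_rot: [-0.375, 0.6, -0.374, -0.599]
force: [0.2, -0.5, 2.5]
grip_width: 0.694
```

```bash
python3 -c "
from h import *
st();print(tool().inv().apply(ctrl.sense()['force']))"
```

```text
{'time_s': 6.1, 'joints': [0.056, 0.454, 1.587, -0.0, 1.1, 2.743], 'eef_pos': [522.335, 145.52, 125.716], 'force': [0.188, -0.462, 2.544], 'wrist_torque': [-0.018, 0.092, 0.013], 'grip_width': 0.694}
[[0.001, -0.898, -0.439], [0.0, -0.439, 0.898], [-1.0, -0.001, -0.001]]
[-2.54398215  0.03011044 -0.49879204]
```

Call:
move_arm(
  targets=[
    [[0.5,0,0,0,-0.143,0,0],[0.5,-0.001,0,0,-0.143,0,0],[0.5,-0.001,0,0,-0.143,0,0],[0.5,-0.001,0,0,-0.143,0,0],[0.5,-0.001,0,0,-0.143,0,0]],
  ],
)

```text
time_s: 6.6
eef_pos: [522.3, 145.5, 126.6]
ee_rot: [-0.127, 0.696, -0.127, -0.695]
force: [-2.3, 0.1, 7.2]
grip_width: 0.695
```

```bash
python3 -c "
from h import *
st();print(tool().inv().apply(ctrl.sense()['force']))"
```

```text
{'time_s': 6.6, 'joints': [0.056, 0.453, 1.586, 0.0, 1.102, 1.988], 'eef_pos': [522.334, 145.548, 126.646], 'force': [-2.336, 0.07, 7.226], 'wrist_torque': [-0.228, 0.46, -0.268], 'grip_width': 0.695}
[[0.001, -0.354, -0.935], [0.0, -0.935, 0.354], [-1.0, -0.001, -0.001]]
[-7.22898417  0.75627608  2.20031568]
```

Call:
move_arm(
  targets=[
    [[0.5,-0.005,0,0,-0.143,0,0],[0.5,-0.003,0,0,-0.143,0,0],[0.5,-0.003,0,0,-0.143,0,0],[0.5,-0.003,0,0,-0.143,0,0],[0.5,-0.003,0,0,-0.143,0,0]],
  ],
)

```text
time_s: 7.1
eef_pos: [522.5, 145.8, 128.8]
ee_rot: [0.136, 0.695, 0.136, -0.693]
force: [0.7, 1.9, 1.3]
grip_width: 0.691
```

```bash
python3 -c "
from h import *
st()"
```

```text
{'time_s': 7.1, 'joints': [0.056, 0.45, 1.583, 0.001, 1.106, 1.239], 'eef_pos': [522.49, 145.769, 128.813], 'force': [0.729, 1.927, 1.292], 'wrist_torque': [0.332, -0.178, -0.063], 'grip_width': 0.691}
[[0.002, 0.378, -0.926], [0.001, -0.926, -0.378], [-1.0, 0.0, -0.002]]
```

Call:
move_arm(
  targets=[
    [[0.5,-0.0028,0,0,-0.143,0,0],[0.5,-0.0026,0,0,-0.143,0,0],[0.5,-0.0026,0,0,-0.143,0,0],[0.5,-0.0026,0,0,-0.143,0,0],[0.5,-0.0026,0,0,-0.143,0,0]],
  ],
)

```text
time_s: 7.6
eef_pos: [522.2, 146.0, 130.7]
ee_rot: [0.38, 0.597, 0.38, -0.596]
force: [-0.7, 3.3, 1.6]
grip_width: 0.696
```

Call:
move_arm(
  targets=[
    [[0.5,-0.0026,0,0,-0.143,0,0],[0.5,-0.0026,0,0,-0.143,0,0],[0.5,-0.0026,0,0,-0.143,0,0],[0.5,-0.0026,0,0,-0.143,0,0],[0.5,-0.0026,0,0,-0.143,0,0]],
  ],
)

```text
time_s: 8.1
eef_pos: [521.7, 146.0, 132.5]
ee_rot: [0.572, 0.416, 0.572, -0.415]
force: [-2.9, 2.4, 2.8]
grip_width: 0.694
```

```bash
python3 -c "
from h import *
st()"
```

```text
{'time_s': 8.1, 'joints': [0.056, 0.445, 1.58, 0.001, 1.117, -0.258], 'eef_pos': [521.676, 146.015, 132.545], 'force': [-2.867, 2.38, 2.829], 'wrist_torque': [0.299, 0.433, -0.094], 'grip_width': 0.694}
[[-0.0, 0.951, 0.309], [0.001, 0.309, -0.951], [-1.0, -0.0, -0.001]]
```

Call:
move_arm(
  targets=[
    [[0.5,-0.0026,0,0,-0.143,0,0],[0.5,-0.0026,0,0,-0.143,0,0],[0.5,-0.0026,0,0,-0.143,0,0],[0.5,-0.0026,0,0,-0.143,0,0],[0.5,-0.0026,0,0,-0.143,0,0]],
  ],
)

```text
time_s: 8.6
eef_pos: [521.8, 145.6, 134.4]
ee_rot: [0.684, 0.178, 0.684, -0.178]
force: [-1.2, -0.5, 0.9]
grip_width: 0.692
```

Call:
move_arm(
  targets=[
    [[0.5,-0.0026,0,0,-0.143,0,0],[0.5,-0.0026,0,0,-0.143,0,0],[0.5,-0.0026,0,0,-0.143,0,0],[0.5,-0.0026,0,0,-0.143,0,0]],
  ],
)

```text
time_s: 9.0
eef_pos: [522.0, 145.5, 136.0]
ee_rot: [0.706, -0.032, 0.706, 0.032]
force: [-1.3, 0.7, 1.0]
grip_width: 0.692
```

Call:
move_arm(
  targets=[
    [[0.5,-0.01,0,0,0,0,0],[0.5,-0.01,0,0,0,0,0],[0.5,0,0,0,0,0,0]],
  ],
)

```text
time_s: 9.3
eef_pos: [522.0, 145.6, 138.7]
ee_rot: [0.707, -0.029, 0.706, 0.029]
force: [-0.1, 1.2, -2.2]
grip_width: 0.692
```

```bash
python3 -c "
from h import *
st()"
```

```text
{'time_s': 9.3, 'joints': [0.056, 0.438, 1.573, 0.0, 1.13, -1.597], 'eef_pos': [521.993, 145.565, 138.699], 'force': [-0.1, 1.227, -2.237], 'wrist_torque': [0.119, 0.078, -0.028], 'grip_width': 0.692}
[[0.0, -0.082, 0.997], [0.0, 0.997, 0.082], [-1.0, 0.0, 0.0]]
```

Call:
move_arm(
  targets=[
    [[0.5,-0.007,0,0,0,0,0],[0.5,-0.006,0,0,0,0,0],[0.5,0,0,0,0,0,0]],
  ],
)

```text
time_s: 9.6
eef_pos: [521.6, 145.5, 139.7]
ee_rot: [0.706, -0.03, 0.707, 0.03]
force: [0.7, 0.8, -9.7]
grip_width: 0.694
```

Call:
move_arm(
  targets=[
    [[0.5,0.013,0,0,0,0,0],[0.5,-0.0026,0,0,-0.143,0,0],[0.5,-0.0026,0,0,-0.143,0,0],[0.5,-0.01,0,0,0,0,0],[0.5,-0.01,0,0,0,0,0]],
  ],
)

```text
time_s: 10.1
eef_pos: [522.1, 145.5, 142.7]
ee_rot: [0.695, -0.134, 0.694, 0.134]
force: [-0.7, 1.0, -2.7]
grip_width: 0.693
```

Call:
move_arm(
  targets=[
    [[0.5,0,0,0,0,0,0]],
  ],
)

```text
time_s: 10.2
eef_pos: [522.2, 145.6, 142.8]
ee_rot: [0.695, -0.134, 0.694, 0.134]
force: [-0.2, 1.3, -1.6]
grip_width: 0.691
```

Call:
move_arm(
  targets=[
    [[0.5,-0.01,0,0,0,0,0],[0.5,-0.015,0,0,0,0,0],[0.5,0,0,0,0,0,0]],
  ],
)

```text
time_s: 10.5
eef_pos: [522.3, 145.4, 146.5]
ee_rot: [0.694, -0.135, 0.694, 0.135]
force: [0.3, 0.2, -2.2]
grip_width: 0.694
```

Call:
move_arm(
  targets=[
    [[0.5,-0.05,0,0,0,0,0],[0.5,-0.1,0,0,0,0,0],[0.5,-0.15,0,0,0,0,0],[0.5,-0.1,0,0,0,0,0],[0.5,0,0,0,0,0,0]],
  ],
  force=40,
)

```text
time_s: 11.0
eef_pos: [522.9, 145.5, 208.5]
ee_rot: [0.696, -0.135, 0.693, 0.135]
force: [-0.3, 0.3, -3.2]
grip_width: 0.685
```

Run:
```python
from h import *
st()
ax=np.array([.9958,-.091]);ay=np.array([.091,.9958]);c=np.array([484.5,-195.5])
for tx,ty in((42,-15),(-45,-12)): print(tx,ty,c+tx*ax+ty*ay)
t=c+42*ax-15*ay; to(t[0],t[1],207)
crop("scene",100,200,300,320,2.5,"s4.png")
crop("top",180,240,120,160,5,"t4.png")
```

```text
{'time_s': 11.0, 'joints': [0.056, 0.368, 1.483, -0.0, 1.287, -1.899], 'eef_pos': [522.911, 145.543, 208.451], 'force': [-0.257, 0.275, -3.198], 'wrist_torque': [0.034, 0.04, 0.005], 'grip_width': 0.685}
[[0.005, -0.375, 0.927], [0.0, 0.927, 0.375], [-1.0, -0.002, 0.004]]
42 -15 [ 524.9586 -214.259 ]
-45 -12 [ 438.597  -203.3546]
rows 8 each shares [ 0.0012 -0.2786 -0.1107] total mm [   1.4 -334.4 -132.9]
```

View pics/s4.png

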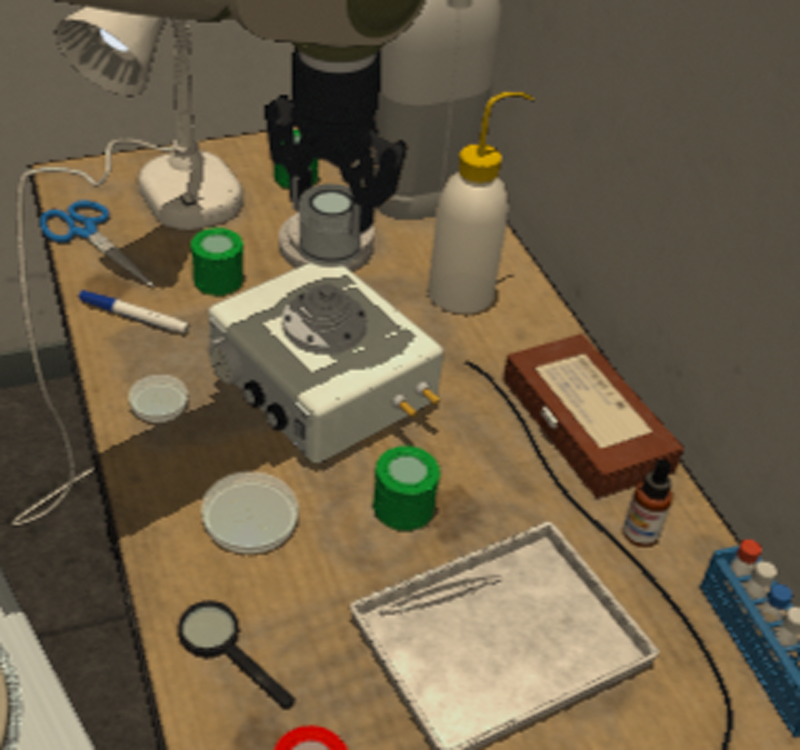

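Call:
move_arm(
  targets=[
    [[0.5,0,-0.15,-0.06,0,0,0],[0.5,0.0012,-0.2786,-0.1107,0,0,0],[0.5,0.0012,-0.2786,-0.1107,0,0,0],[0.5,0.0012,-0.2786,-0.1107,0,0,0],[0.5,0.0012,-0.2786,-0.1107,0,0,0]],
  ],
)

```text
time_s: 11.6
eef_pos: [522.5, -60.2, 204.3]
ee_rot: [0.694, -0.135, 0.695, 0.135]
force: [1.0, 0.3, -2.2]
grip_width: 0.684
```

Call:
move_arm(
  targets=[
    [[0.5,0.0012,-0.2786,-0.1107,0,0,0],[0.5,0.0012,-0.2786,-0.1107,0,0,0],[0.5,0.0012,-0.2786,-0.1107,0,0,0],[0.5,0,-0.1286,-0.0507,0,0,0],[0.5,0,0,0,0,0,0]],
  ],
)

```text
time_s: 12.1
eef_pos: [523.4, -216.7, 203.2]
ee_rot: [0.694, -0.133, 0.695, 0.134]
force: [0.2, 0.5, -2.9]
grip_width: 0.686
```

Run:
```python
from h import *
st();to(525,-214.3,50)
crop("scene",240,280,200,220,3.5,"s5.png")
```

```text
{'time_s': 12.1, 'joints': [-0.599, 0.427, 1.41, -0.0, 1.306, -2.55], 'eef_pos': [523.372, -216.713, 203.23], 'force': [0.208, 0.492, -2.869], 'wrist_torque': [0.005, -0.013, -0.016], 'grip_width': 0.686}
[[-0.002, -0.371, 0.928], [0.001, 0.928, 0.371], [-1.0, 0.001, -0.002]]
rows 4 each shares [0.2554 0.0024 0.0044] total mm [153.2   1.4   2.6]
```

View pics/s5.png

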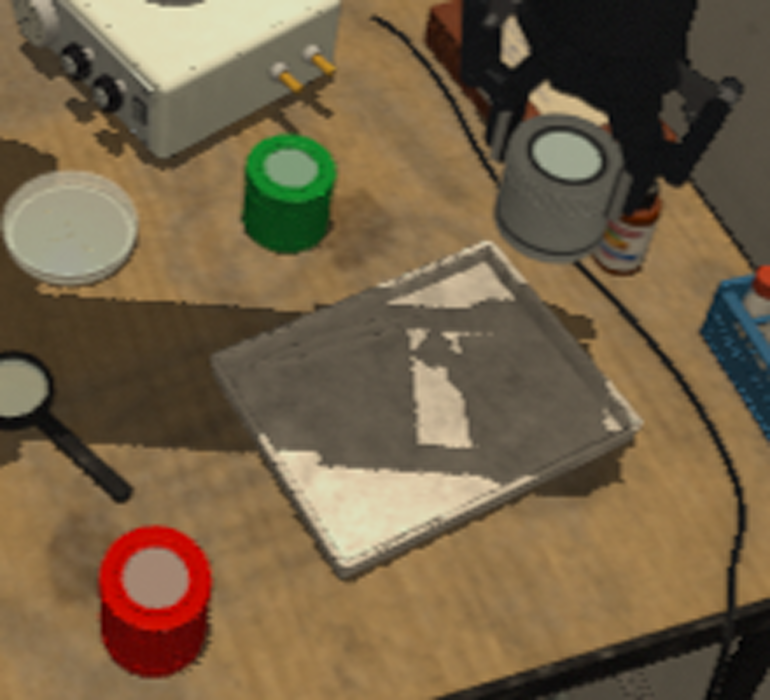

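Call:
move_arm(
  targets=[
    [[0.5,0.2,0.0024,0.0044,0,0,0],[0.5,0.3,0.0024,0.0044,0,0,0],[0.5,0.3,0.0024,0.0044,0,0,0],[0.5,0.2,0.0024,0.0044,0,0,0],[0.5,0.05,0,0,0,0,0]],
  ],
)

```text
time_s: 12.65
eef_pos: [524.3, -209.4, 43.8]
ee_rot: [0.692, -0.134, 0.696, 0.137]
force: [-0.3, 0.3, -2.6]
grip_width: 0.686
```

Call:
move_arm(
  targets=[
    [[0.5,0.02,0,0,0,0,0],[0.5,0.02,0,0,0,0,0],[0.5,0.01,0,0,0,0,0],[0.5,0,0,0,0,0,0]],
  ],
)

```text
time_s: 13.05
eef_pos: [526.4, -212.1, 40.7]
ee_rot: [0.695, -0.135, 0.694, 0.135]
force: [0.4, -1.2, -1.1]
grip_width: 0.685
```

Call:
move_arm(
  targets=[
    [[0.5,0.013,0,0,0,0,0],[0.5,0.013,0,0,0,0,0],[0.5,0,0,0,0,0,0]],
  ],
)

```text
time_s: 13.35
eef_pos: [525.9, -211.9, 35.8]
ee_rot: [0.694, -0.135, 0.694, 0.135]
force: [0.4, -0.5, -2.4]
grip_width: 0.684
```

Call:
move_arm(
  targets=[
    [[0.5,0.013,0,0,0,0,0],[0.5,0.01,0,0,0,0,0],[0.5,0,0,0,0,0,0]],
  ],
)

```text
time_s: 13.65
eef_pos: [525.9, -211.8, 32.2]
ee_rot: [0.694, -0.135, 0.694, 0.135]
force: [-0.3, 0.7, -1.8]
grip_width: 0.685
```

Call:
move_arm(
  targets=[
    [[0.5,0.007,0,0,0,0,0],[0.5,0.007,0,0,0,0,0],[0.5,0,0,0,0,0,0]],
  ],
)

```text
time_s: 13.95
eef_pos: [526.1, -212.0, 30.9]
ee_rot: [0.694, -0.135, 0.694, 0.135]
force: [-1.4, -0.0, 3.9]
grip_width: 0.683
```

Call:
move_arm(
  targets=[
    [[0.75,0,0,0,0,0,0],[0.85,0,0,0,0,0,0],[1,0,0,0,0,0,0],[1,0,0,0,0,0,0]],
  ],
)

```text
time_s: 14.35
eef_pos: [526.1, -211.9, 30.3]
ee_rot: [0.694, -0.135, 0.694, 0.135]
force: [-0.0, -0.9, -0.1]
grip_width: 1.0
```

Call:
move_arm(
  targets=[
    [[1,-0.1,0,0,0,0,0],[1,-0.3,0,0,0,0,0],[1,-0.3,0,0,0,0,0],[1,-0.3,0,0,0,0,0],[1,-0.2,0,0,0,0,0]],
  ],
)

```text
time_s: 14.85
eef_pos: [526.5, -212.1, 213.8]
ee_rot: [0.695, -0.136, 0.693, 0.134]
force: [0.2, -1.0, -0.0]
grip_width: 0.996
```

Run:
```python
from h import *
st();to(521.5,145.5,200)
crop("scene",160,280,240,220,3,"s6.png")
crop("top",190,270,110,220,3.6,"t6.png")
```

```text
{'time_s': 14.85, 'joints': [-0.589, 0.418, 1.396, 0.0, 1.324, -2.544], 'eef_pos': [526.466, -212.145, 213.803], 'force': [0.209, -0.97, -0.041], 'wrist_torque': [-0.03, -0.057, -0.003], 'grip_width': 0.996}
[[0.003, -0.375, 0.927], [-0.002, 0.927, 0.375], [-1.0, -0.003, 0.002]]
rows 8 each shares [0.0109 0.2779 0.1079] total mm [ 13.  333.5 129.4]
```

View pics/s6.png

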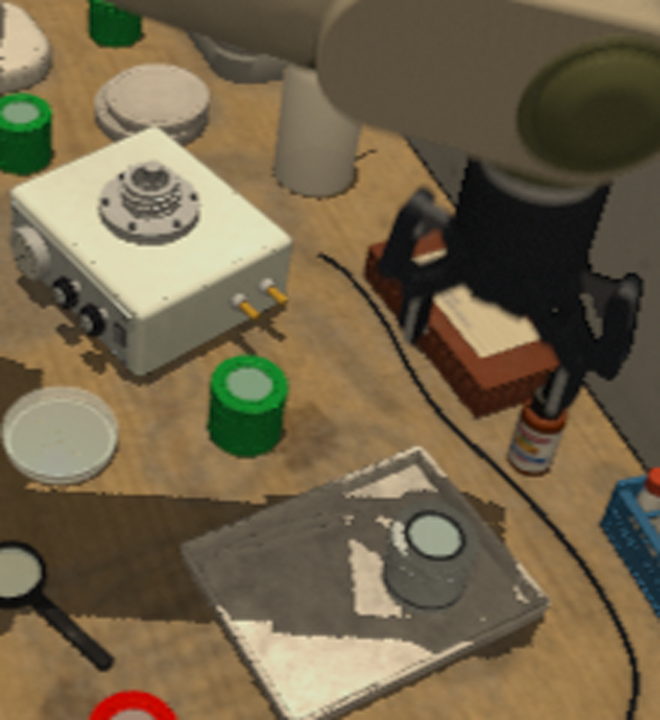

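View pics/t6.png

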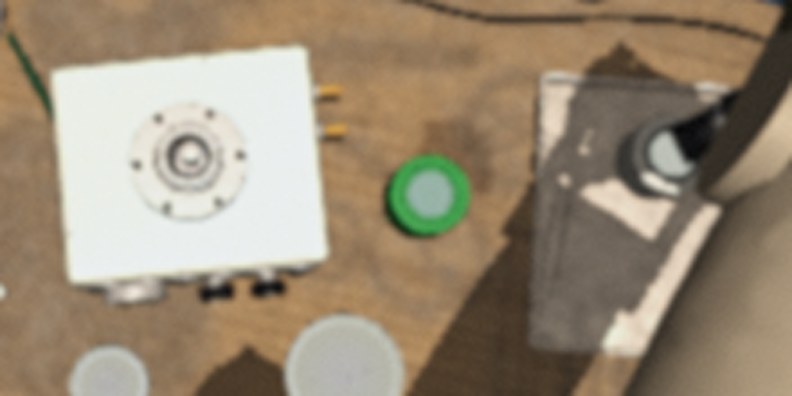

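Run:
```python
from h import *
im=crop("top",215,303,42,42,14,"t7.png")
im=crop("scene",200,310,45,45,13,"s7.png")
for n in("top","scene"):
  for l in ("holder","neck"):
    for d in ctrl.cut_out(l,n)[:2]:
        r,c=np.nonzero(d["pixels"]);print(n,l,d["confidence"],r.mean(),c.mean(),r.min(),r.max(),c.min(),c.max())
```

```text
top holder 0.53 233.5 322.0 229 238 318 326
top neck 0.58 237.47010078387459 321.664725643897 203 272 285 359
scene holder 0.45 217.875 330.84375 214 222 329 333
scene neck 0.75 242.64531820024322 329.55674908796107 202 284 284 377
```

View pics/t7.png

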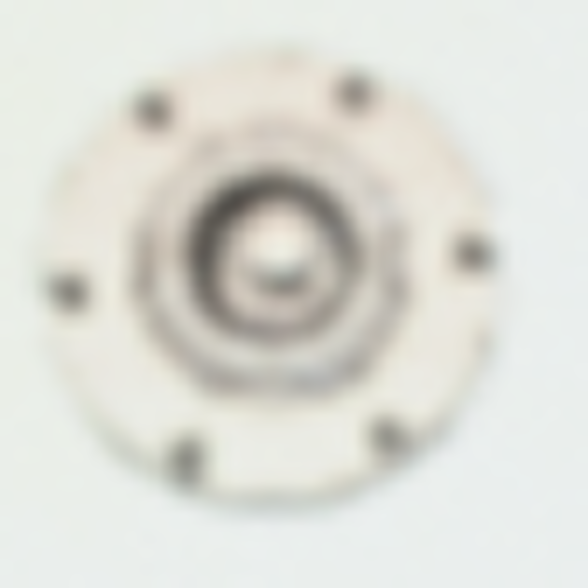

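View pics/s7.png

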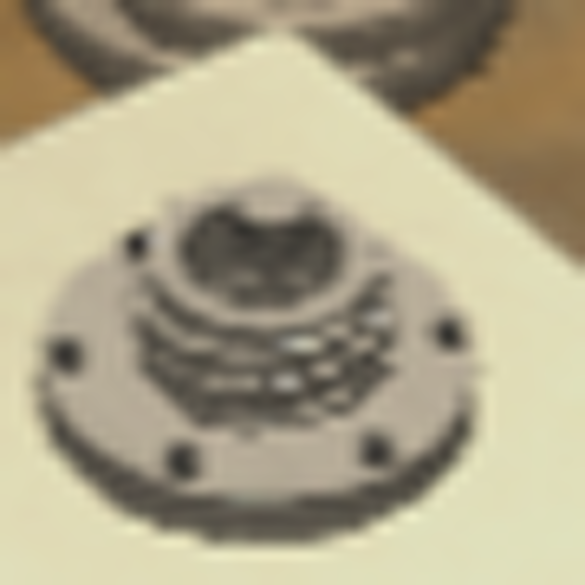

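Run:
```python
from h import *
T=lambda x,y:(215+y/14-.46,303+x/14-.46)
S=lambda x,y:(200+y/13-.46,310+x/13-.46)
print("knob top",ray("top",*T(280,245),133),"bore",ray("top",*T(275,258),119),"flange",ray("top",*T(272,275),95))
fl=[(154,108),(355,90),(475,252),(390,438),(186,460),(70,292)]
print("bolts",ray("top",*T(*np.mean(fl,0)),95))
print("sc knob",ray("scene",*S(272,205),133),"bore",ray("scene",*S(262,250),119))
fl=[(137,243),(450,333),(376,452),(183,461),(66,355)]
print("cap z bolts opp",ray("scene",*S(*np.mean([(137,243),(376,452)],0)),95),ray("scene",*S(*np.mean([(450,333),(66,355)],0)),95))
for n in("top","scene"):
  for p in ([522,145.5,133],[522,145.5,119],[522,145.5,95]): print(n,proj(n,p))
```

```text
knob top [522.12630124 146.04117987 133.        ] bore [521.81049549 146.99626669 119.        ] flange [522.09487528 147.65031189  95.        ]
bolts [522.4049786  147.70688294  95.        ]
sc knob [522.47754295 140.34288391 133.        ] bore [523.28275585 144.11525366 119.        ]
cap z bolts opp [522.93513469 143.93093855  95.        ] [523.73606517 144.64669902  95.        ]
top [322.758472   232.08688361]
top [322.77595689 232.88472437]
top [322.80491932 234.20628901]
scene [329.14797356 214.20706918]
scene [328.94814801 218.62787506]
scene [328.6131405 226.0393558]
```

Call:
move_arm(
  targets=[
    [[0.5,0.0109,0.15,0.058,0,0,0],[0.5,0.0109,0.2779,0.1079,0,0,0],[0.5,0.0109,0.2779,0.1079,0,0,0],[0.5,0.0109,0.2779,0.1079,0,0,0],[0.5,0.0109,0.2779,0.1079,0,0,0]],
  ],
)

```text
time_s: 15.75
eef_pos: [522.6, -7.2, 201.4]
ee_rot: [0.694, -0.135, 0.695, 0.135]
force: [0.9, -0.4, 0.5]
grip_width: 0.498
```

Call:
move_arm(
  targets=[
    [[0.5,0.0109,0.2779,0.1079,0,0,0],[0.5,0.0109,0.2779,0.1079,0,0,0],[0.5,0.0109,0.2779,0.1079,0,0,0],[0.5,0,0.128,0.05,0,0,0],[0.5,0,0,0,0,0,0]],
  ],
)

```text
time_s: 16.25
eef_pos: [520.4, 148.2, 196.3]
ee_rot: [0.693, -0.136, 0.694, 0.136]
force: [0.3, 0.4, 0.0]
grip_width: 0.503
```

Run:
```python
from h import *
st();to(522,144.2,150)
crop("scene",150,280,100,110,6,"s8.png")
```

```text
{'time_s': 16.25, 'joints': [0.061, 0.378, 1.501, 0.0, 1.265, -1.898], 'eef_pos': [520.413, 148.162, 196.347], 'force': [0.285, 0.437, 0.028], 'wrist_torque': [-0.012, -0.012, 0.004], 'grip_width': 0.503}
[[-0.002, -0.378, 0.926], [0.0, 0.926, 0.378], [-1.0, 0.001, -0.001]]
rows 1 each shares [ 3.09e-01 -2.87e-02  3.00e-04] total mm [46.3 -4.3  0. ]
```

View pics/s8.png

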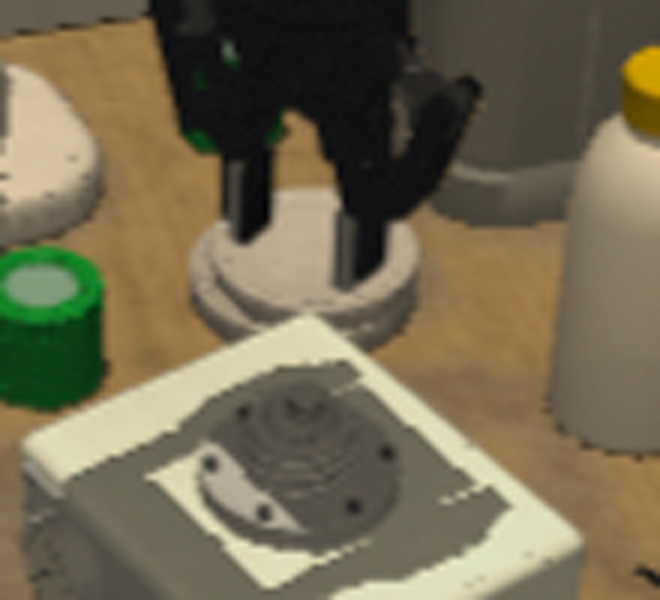

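Call:
move_arm(
  targets=[
    [[0.5,0.15,-0.0287,0,0,0,0],[0.5,0.159,0,0,0,0,0],[0.45,0.1,0,0,0,0,0],[0.45,0.05,0,0,0,0,0],[0.45,0,0,0,0,0,0]],
  ],
  force=25,
)

```text
time_s: 16.8
eef_pos: [522.5, 140.9, 127.6]
ee_rot: [0.694, -0.135, 0.695, 0.135]
force: [0.7, 0.7, 0.6]
grip_width: 0.452
```

Run:
```python
from h import *
st();to(522,144.2,122)
crop("scene",170,290,70,80,9,"s9.png")
```

```text
{'time_s': 16.8, 'joints': [0.047, 0.451, 1.586, -0.0, 1.107, -1.907], 'eef_pos': [522.45, 140.888, 127.618], 'force': [0.67, 0.693, 0.643], 'wrist_torque': [-0.043, -0.015, 0.019], 'grip_width': 0.452}
[[-0.002, -0.374, 0.928], [-0.0, 0.928, 0.374], [-1.0, 0.0, -0.002]]
rows 1 each shares [0.0375 0.0216 0.0055] total mm [5.6 3.2 0.8]
```

View pics/s9.png

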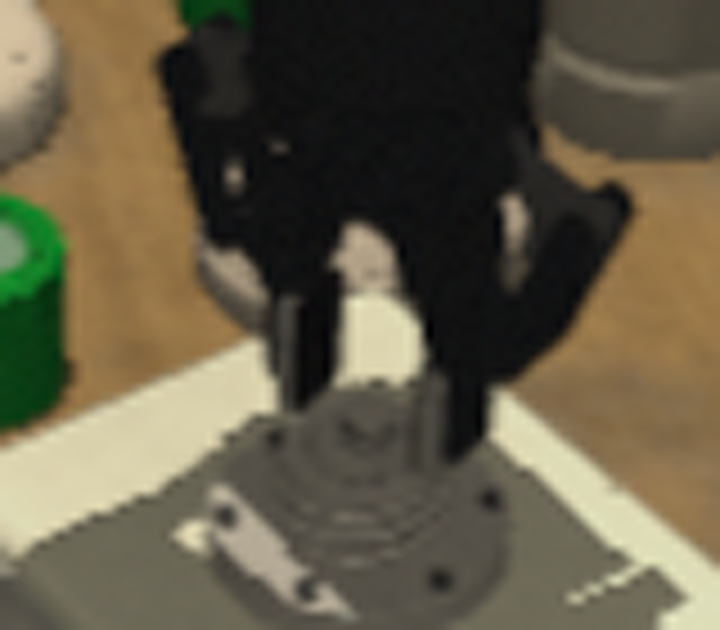

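Call:
move_arm(
  targets=[
    [[0.45,0.018,0.022,0.0055,0,0,0],[0.45,0.017,0,0,0,0,0],[0.45,0,0,0,0,0,0]],
  ],
)

```text
time_s: 17.15
eef_pos: [522.2, 145.3, 123.2]
ee_rot: [0.694, -0.135, 0.694, 0.135]
force: [0.1, 0.6, 0.2]
grip_width: 0.45
```

Run:
```python
from h import *
st();to(522,144.2,122)
```

```text
{'time_s': 17.15, 'joints': [0.055, 0.457, 1.589, -0.0, 1.095, -1.9], 'eef_pos': [522.176, 145.297, 123.189], 'force': [0.066, 0.612, 0.161], 'wrist_torque': [-0.019, 0.041, -0.038], 'grip_width': 0.45}
[[0.0, -0.375, 0.927], [-0.0, 0.927, 0.375], [-1.0, -0.0, 0.0]]
rows 1 each shares [ 0.0079 -0.0063 -0.0038] total mm [ 1.2 -1.  -0.6]
```

Call:
move_arm(
  targets=[
    [[0.35,0.006,-0.006,-0.004,0,0,0],[0.28,0,0,0,0,0,0],[0.22,0,0,0,0,0,0],[0.17,0,0,0,0,0,0],[0.1,0,0,0,0,0,0]],
  ],
  force=25,
)

```text
time_s: 17.65
eef_pos: [522.1, 144.2, 122.4]
ee_rot: [0.694, -0.135, 0.694, 0.135]
force: [-0.0, 1.4, 0.6]
grip_width: 0.145
```

Call:
move_arm(
  targets=[
    [[0.05,0,0,0,0,0,0],[0.05,0,0,0,0,0,0],[0.05,0,0,0,0,0,0]],
  ],
)

```text
time_s: 17.95
eef_pos: [522.1, 144.1, 122.4]
ee_rot: [0.694, -0.135, 0.694, 0.135]
force: [-1.0, 0.1, 1.7]
grip_width: 0.145
```

Run:
```python
from h import *
st()
crop("scene",170,290,70,80,9,"s10.png")
```

```text
{'time_s': 17.95, 'joints': [0.053, 0.457, 1.591, 0.0, 1.093, -1.902], 'eef_pos': [522.104, 144.147, 122.397], 'force': [-0.997, 0.096, 1.674], 'wrist_torque': [0.114, 0.013, -0.026], 'grip_width': 0.145}
[[0.0, -0.375, 0.927], [0.0, 0.927, 0.375], [-1.0, -0.0, 0.0]]
```

View pics/s10.png

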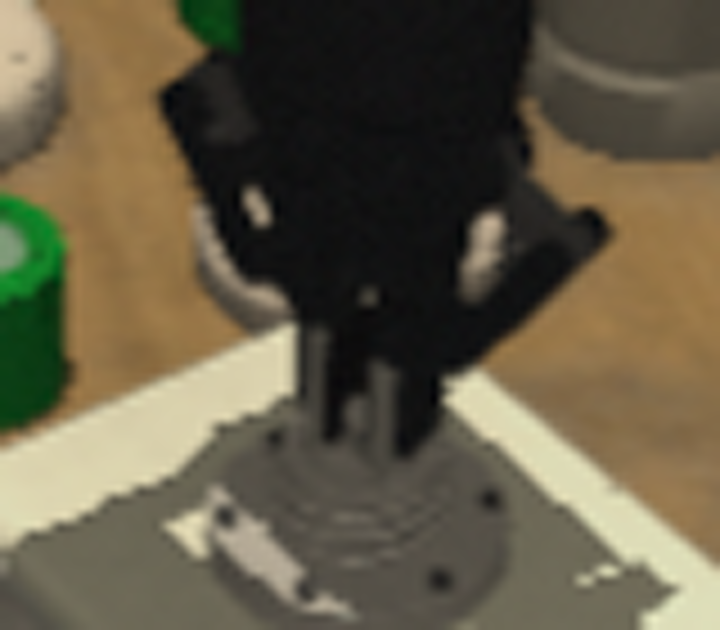

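Call:
move_arm(
  targets=[
    [[0.05,-0.02,0,0,0,0,0],[0.05,-0.04,0,0,0,0,0],[0.05,-0.06,0,0,0,0,0],[0.05,-0.08,0,0,0,0,0],[0.05,-0.1,0,0,0,0,0]],
  ],
  force=40,
)

```text
time_s: 18.5
eef_pos: [522.0, 144.1, 168.3]
ee_rot: [0.694, -0.135, 0.694, 0.135]
force: [-0.2, -0.5, -1.1]
grip_width: 0.138
```

Call:
move_arm(
  targets=[
    [[0.05,-0.1,0,0,0,0,0],[0.05,-0.1,0,0,0,0,0],[0.05,-0.05,0,0,0,0,0],[0.05,0,0,0,0,0,0]],
  ],
)

```text
time_s: 18.9
eef_pos: [522.5, 144.1, 206.1]
ee_rot: [0.695, -0.135, 0.693, 0.135]
force: [0.2, -0.1, -1.0]
grip_width: 0.137
```

Run:
```python
from h import *
st();to(438.6,-203.4,205)
crop("scene",130,280,100,100,6,"s11.png")
```

```text
{'time_s': 18.9, 'joints': [0.053, 0.369, 1.487, -0.0, 1.283, -1.902], 'eef_pos': [522.455, 144.13, 206.126], 'force': [0.168, -0.09, -0.964], 'wrist_torque': [-0.0, 0.01, 0.012], 'grip_width': 0.137}
[[0.002, -0.375, 0.927], [0.0, 0.927, 0.375], [-1.0, -0.001, 0.002]]
rows 8 each shares [ 0.0007 -0.2423 -0.1733] total mm [   0.9 -290.8 -208. ]
```

View pics/s11.png

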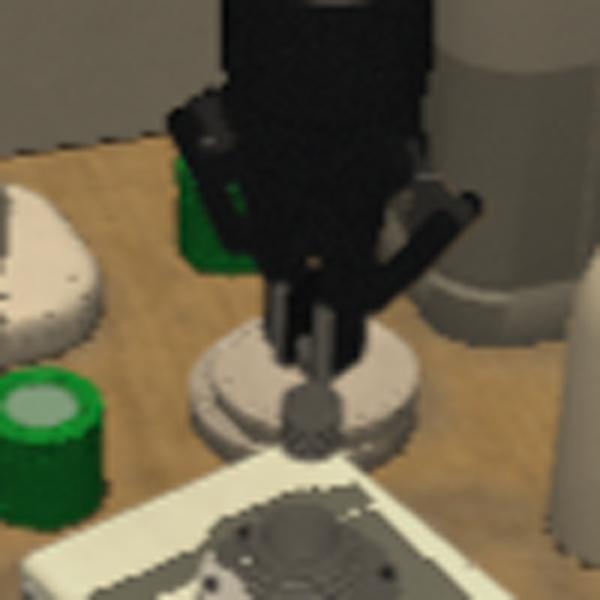

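Call:
move_arm(
  targets=[
    [[0.05,0,-0.088,-0.063,0,0,0],[0.05,0,-0.176,-0.126,0,0,0],[0.05,0,-0.176,-0.126,0,0,0],[0.05,0,-0.176,-0.126,0,0,0],[0.05,0,-0.176,-0.126,0,0,0]],
  ],
)

```text
time_s: 19.45
eef_pos: [486.5, 0.2, 204.1]
ee_rot: [0.694, -0.135, 0.695, 0.135]
force: [0.6, -0.2, -0.7]
grip_width: 0.136
```

Call:
move_arm(
  targets=[
    [[0.05,0,-0.176,-0.126,0,0,0],[0.05,0,-0.176,-0.126,0,0,0],[0.05,0,-0.176,-0.126,0,0,0],[0.05,0,-0.176,-0.126,0,0,0],[0.05,0,-0.176,-0.126,0,0,0]],
  ],
)

```text
time_s: 19.95
eef_pos: [448.2, -157.3, 204.2]
ee_rot: [0.694, -0.135, 0.694, 0.135]
force: [0.1, 0.5, -0.7]
grip_width: 0.138
```

Call:
move_arm(
  targets=[
    [[0.05,0,-0.176,-0.126,0,0,0],[0.05,0,-0.088,-0.063,0,0,0],[0.05,0,0,0,0,0,0],[0.05,0,0,0,0,0,0]],
  ],
)

```text
time_s: 20.35
eef_pos: [437.5, -203.0, 204.3]
ee_rot: [0.694, -0.134, 0.694, 0.135]
force: [-0.3, -0.8, -0.5]
grip_width: 0.136
```

Run:
```python
from h import *
st();to(438.6,-203.4,60)
crop("scene",220,300,200,200,3.5,"s12.png")
```

```text
{'time_s': 20.35, 'joints': [-0.678, 0.244, 1.663, 0.0, 1.237, -2.632], 'eef_pos': [437.509, -202.977, 204.296], 'force': [-0.315, -0.767, -0.48], 'wrist_torque': [-0.04, 0.017, 0.002], 'grip_width': 0.136}
[[-0.001, -0.374, 0.927], [0.001, 0.927, 0.374], [-1.0, 0.001, -0.0]]
rows 3 each shares [ 0.3207 -0.0021  0.0021] total mm [144.3  -1.    0.9]
```

View pics/s12.png

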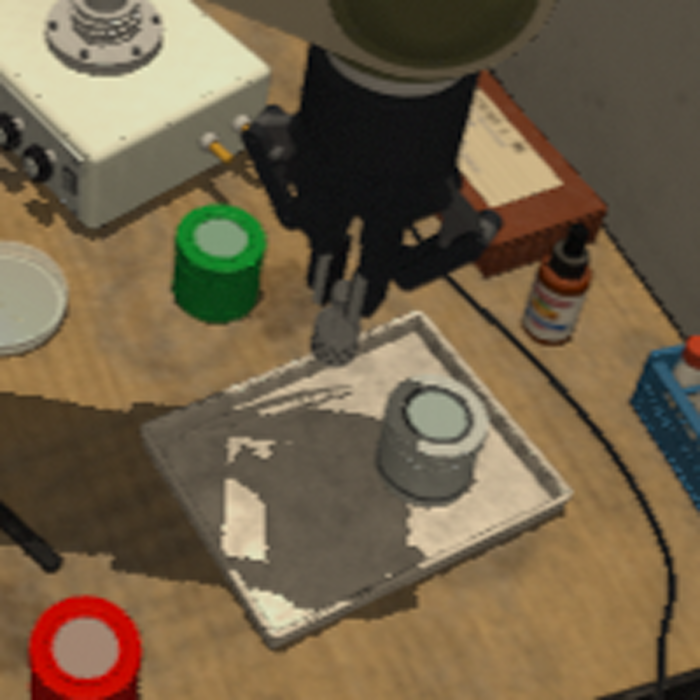

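Run:
```python
from h import *
im=crop("scene",275,375,70,70,10,"s13.png")
f=lambda z:((proj('scene',[437.5,-203,z])-[375,275])*10).round()
for z in(164.9,186.9,202,215): print(z,f(z))
```

```text
164.9 [184. 443.]
186.9 [200. 367.]
202 [211. 313.]
215 [220. 266.]
```

View pics/s13.png

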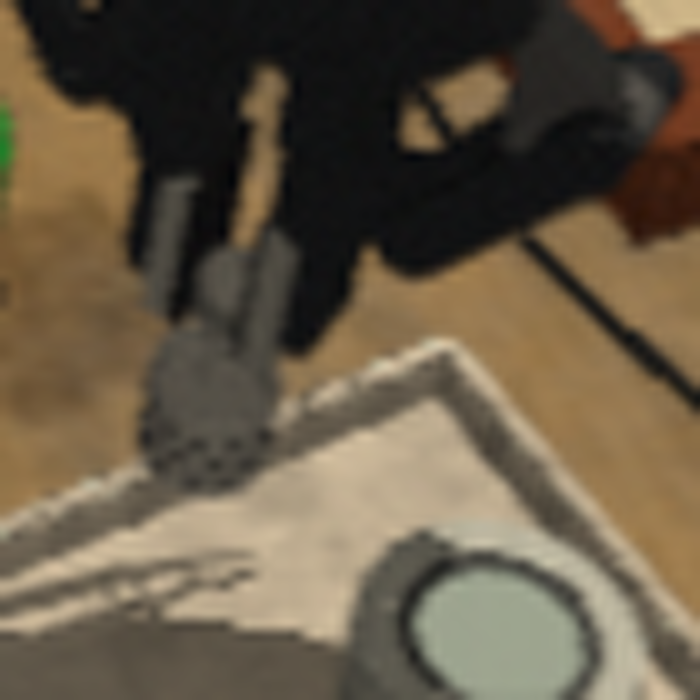

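Call:
move_arm(
  targets=[
    [[0.05,0.1,0,0,0,0,0],[0.05,0.2,0,0,0,0,0],[0.05,0.25,0,0,0,0,0],[0.05,0.25,0,0,0,0,0],[0.05,0.14,0,0,0,0,0]],
  ],
)

```text
time_s: 20.95
eef_pos: [437.2, -201.4, 61.3]
ee_rot: [0.693, -0.135, 0.695, 0.136]
force: [-0.2, -0.3, 0.2]
grip_width: 0.142
```

Call:
move_arm(
  targets=[
    [[0.05,0.04,0,0,0,0,0],[0.05,0.02,0,0,0,0,0],[0.05,0,0,0,0,0,0]],
  ],
)

```text
time_s: 21.25
eef_pos: [438.6, -203.1, 55.6]
ee_rot: [0.694, -0.136, 0.694, 0.135]
force: [-0.4, -0.4, -0.6]
grip_width: 0.14
```

Run:
```python
from h import *
st();to(438.6,-203.4,42)
crop("scene",300,340,100,120,6,"s14.png")
```

```text
{'time_s': 21.25, 'joints': [-0.677, 0.448, 1.824, 0.0, 0.869, -2.632], 'eef_pos': [438.603, -203.068, 55.554], 'force': [-0.36, -0.383, -0.555], 'wrist_torque': [-0.043, -0.074, -0.012], 'grip_width': 0.14}
[[0.001, -0.375, 0.927], [-0.001, 0.927, 0.375], [-1.0, -0.001, 0.001]]
rows 1 each shares [ 0.0904 -0.0019 -0.0009] total mm [13.6 -0.3 -0.1]
```

View pics/s14.png

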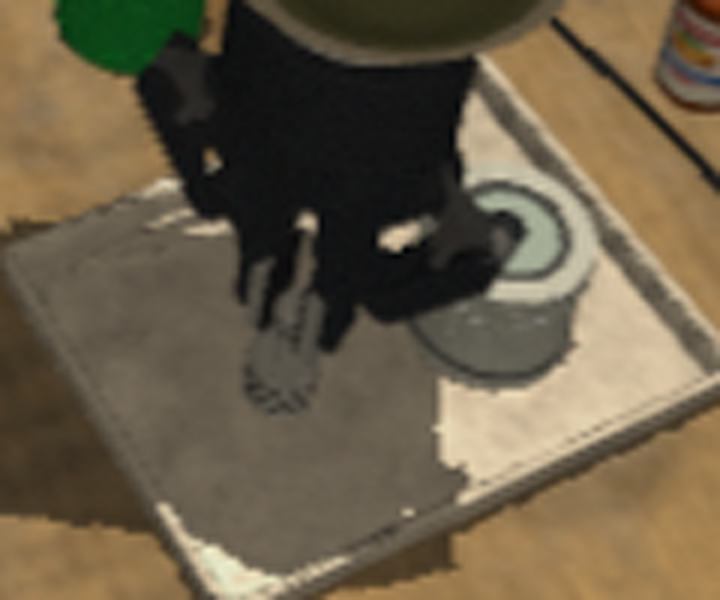

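Call:
move_arm(
  targets=[
    [[0.05,0.03,0,0,0,0,0],[0.05,0.02,0,0,0,0,0],[0.05,0.013,0,0,0,0,0],[0.05,0.007,0,0,0,0,0],[0.05,0,0,0,0,0,0]],
  ],
)

```text
time_s: 21.8
eef_pos: [438.1, -203.0, 44.2]
ee_rot: [0.694, -0.135, 0.694, 0.135]
force: [1.0, 0.5, -0.5]
grip_width: 0.136
```

Call:
move_arm(
  targets=[
    [[0.05,0.007,0,0,0,0,0],[0.05,0,0,0,0,0,0]],
  ],
)

```text
time_s: 22.0
eef_pos: [438.1, -203.0, 43.2]
ee_rot: [0.694, -0.135, 0.694, 0.135]
force: [-0.3, -0.9, -0.5]
grip_width: 0.135
```

Call:
move_arm(
  targets=[
    [[0.05,0.007,0,0,0,0,0],[0.05,0,0,0,0,0,0]],
  ],
)

```text
time_s: 22.2
eef_pos: [438.1, -203.0, 42.1]
ee_rot: [0.694, -0.135, 0.694, 0.135]
force: [-0.4, 0.4, -1.7]
grip_width: 0.133
```

Call:
move_arm(
  targets=[
    [[0.05,0.005,0,0,0,0,0],[0.05,0,0,0,0,0,0]],
  ],
)

```text
time_s: 22.4
eef_pos: [438.2, -203.1, 41.5]
ee_rot: [0.694, -0.135, 0.694, 0.135]
force: [0.1, -0.3, 1.0]
grip_width: 0.136
```

Call:
move_arm(
  targets=[
    [[0.05,0.004,0,0,0,0,0],[0.05,0,0,0,0,0,0]],
  ],
)

```text
time_s: 22.6
eef_pos: [438.4, -203.1, 41.4]
ee_rot: [0.694, -0.135, 0.694, 0.135]
force: [-1.9, 0.7, 7.9]
grip_width: 0.136
```

Call:
move_arm(
  targets=[
    [[0.17,-0.002,0,0,0,0,0],[0.2,0,0,0,0,0,0],[0.3,0,0,0,0,0,0],[0.4,0,0,0,0,0,0],[0.4,0,0,0,0,0,0]],
  ],
  force=20,
)

```text
time_s: 23.1
eef_pos: [438.1, -203.0, 41.1]
ee_rot: [0.694, -0.135, 0.694, 0.135]
force: [0.1, 0.6, -0.3]
grip_width: 0.405
```

Run:
```python
from h import *
st()
crop("scene",300,340,100,120,6,"s15.png")
```

```text
{'time_s': 23.1, 'joints': [-0.677, 0.473, 1.833, -0.0, 0.835, -2.632], 'eef_pos': [438.092, -203.03, 41.071], 'force': [0.109, 0.598, -0.297], 'wrist_torque': [0.007, 0.055, -0.007], 'grip_width': 0.405}
[[-0.0, -0.375, 0.927], [0.0, 0.927, 0.375], [-1.0, 0.0, -0.0]]
```

View pics/s15.png

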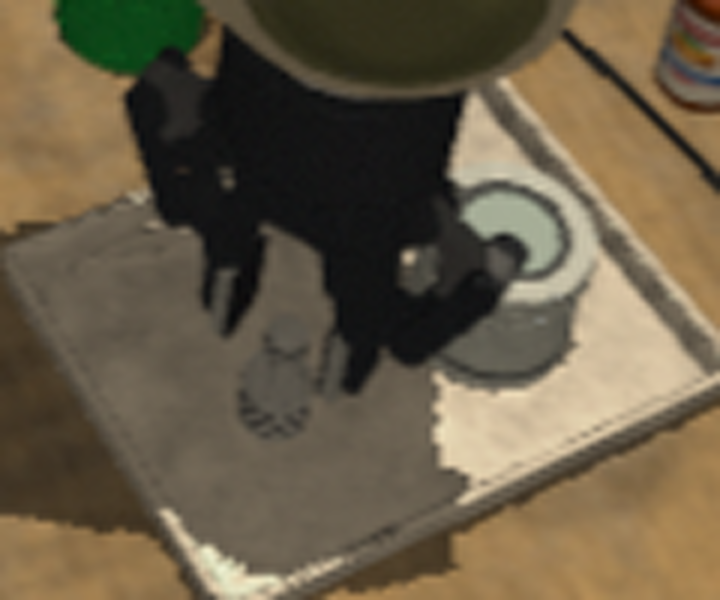

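Holder stands free. Retract upward and check.

Call:
move_arm(
  targets=[
    [[0.4,-0.05,0,0,0,0,0],[0.4,-0.1,0,0,0,0,0],[0.4,-0.25,0,0,0,0,0],[0.4,-0.3,0,0,0,0,0],[0.4,-0.3,0,0,0,0,0]],
  ],
)

```text
time_s: 23.65
eef_pos: [437.8, -202.7, 193.3]
ee_rot: [0.694, -0.135, 0.694, 0.135]
force: [0.2, 0.4, 0.3]
grip_width: 0.398
```

Call:
move_arm(
  targets=[
    [[0.4,-0.3,0,0,0,0,0],[0.4,0,0.3,0,0,0,0],[0.4,0,0.3,0,0,0,0],[0.4,0,0.3,0,0,0,0],[0.4,0,0,0,0,0,0]],
  ],
)

```text
time_s: 24.15
eef_pos: [385.8, -74.5, 236.9]
ee_rot: [0.694, -0.136, 0.694, 0.136]
force: [1.2, -0.7, -0.3]
grip_width: 0.397
```

Run:
```python
from h import *
st()
crop("scene",300,330,110,140,5.5,"s16.png")
crop("top",195,340,110,150,5,"t16.png")
```

```text
{'time_s': 24.15, 'joints': [-0.492, 0.01, 1.843, 0.001, 1.289, -2.45], 'eef_pos': [385.82, -74.455, 236.885], 'force': [1.198, -0.729, -0.332], 'wrist_torque': [-0.067, 0.005, 0.03], 'grip_width': 0.397}
[[0.001, -0.378, 0.926], [0.0, 0.926, 0.378], [-1.0, 0.0, 0.001]]
```

View pics/s16.png

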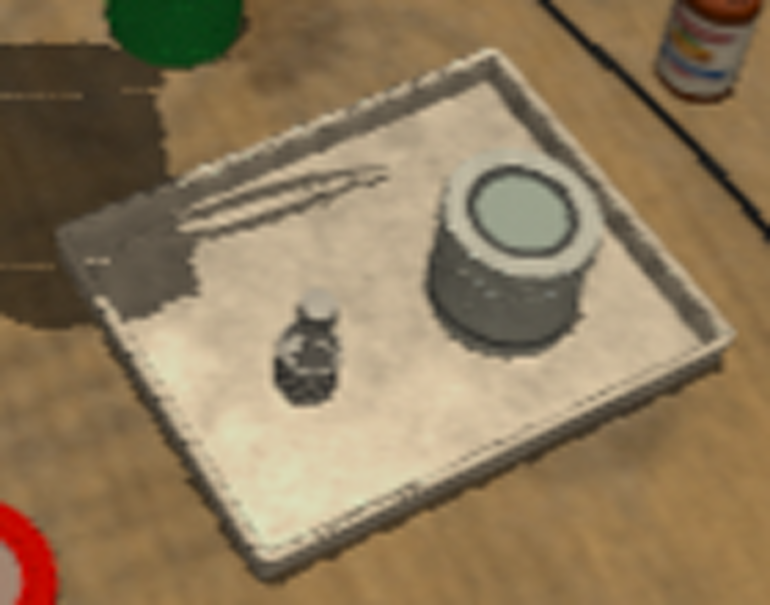

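View pics/t16.png

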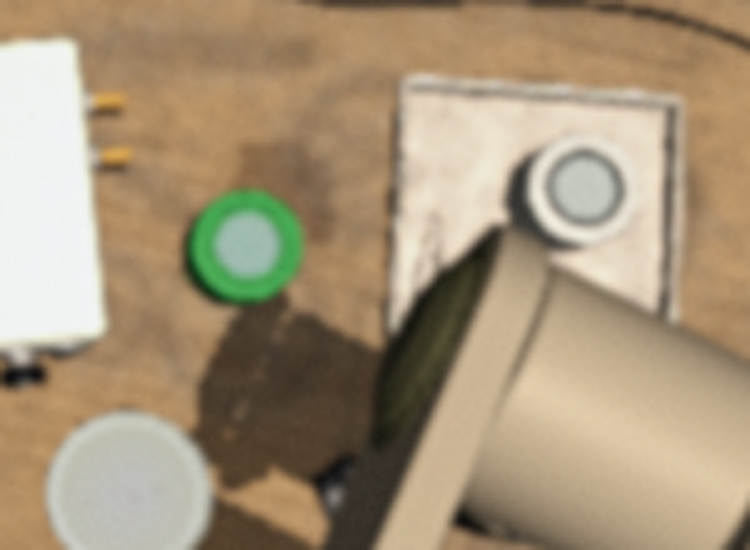

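Call:
move_arm(
  targets=[
    [[0.4,0,0,0,0,0,0],[0.4,0,0,0,0,0,0],[0.4,0,0,0,0,0,0]],
  ],
)

```text
time_s: 24.55
eef_pos: [387.7, -78.5, 236.0]
ee_rot: [0.694, -0.135, 0.694, 0.135]
force: [0.2, -0.0, -0.3]
grip_width: 0.393
```

Run:
```python
from h import *
S=[(492,50),(733,335),(265,570),(60,235)]
Q=[ray("scene",300+p[1]/5.5-.4,330+p[0]/5.5-.4,18) for p in S];print(np.round(Q,1).tolist(),np.mean(Q,0))
print("cap glass",ray("scene",300+208/5.5-.4,330+524/5.5-.4,56),"knob",ray("scene",300+303/5.5,330+320/5.5,52))
print(ctrl.finish_job())
```

```text
[[594.8, -129.3, 18.0], [582.4, -280.8, 18.0], [373.6, -265.2, 18.0], [389.5, -113.1, 18.0]] [ 485.06226785 -197.10868032   18.        ]
cap glass [ 529.14977662 -213.71478803   56.        ] knob [ 439.75505241 -206.41111064   52.        ]
the job is handed in; nothing more can be done
None
```

I unscrewed the sight-glass cap, stood it glass up in the tray, then lifted the specimen holder out by its knob and stood it beside the cap. I handed the job in at about 24.6 s of the 72 s allowed; no verdict was reported.

- **Cap:** I turned it counter-clockwise with a light grip, raising the tool with the thread. A first light pull at about 4.35 rad met the thread at about 10 N, so I lowered it a little and turned 0.3 rad further. It then came free at about 4.65 rad with only its own weight on the wrist. It was lowered until it touched the tray floor at about 4 N and then released.
- **Holder:** I lifted it straight up and it hung upright in the picture. I set it down at about 8 N of contact force and released it.
- **Last checks:** The final scene picture shows both standing upright and apart on the tray floor, with the gripper well clear.
    - The cap is about 44 mm along the tray's x axis from its centre, and the holder about 45 mm the other way; both are well inside the limits.
    - The dropper bottle and the forceps look unmoved. I never went near the petri dishes, but I did not measure them afterwards.
- **Disagreements:**
    - The two cameras differed by about 4 mm in y, so I used values between them and checked them by contact.
    - In the last top picture the arm hid the holder, so its final pose was checked in the scene picture only.

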